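Clamp a loaded tube rack on the shaker platform with the ratchet lever

ROBOT

A 6-joint arm with a two-finger parallel gripper is mounted at the origin on the work surface. World frame = base frame: x ahead of the robot, y to its left, z up, the work surface at z = 0. Lengths are in m, angles in rad, forces in N, time in s.
With the tool pointing down it reaches from about 0.275 to 0.85 m from the base axis. Payload 19 kg.
Tool frame: the origin (TCP) lies midway between the tips of the shut fingers; the grasp point (between the pads) lies 19 mm behind it; x points along the fingers, z is the direction in which the jaws open and shut, and the axes are right-handed (so a half turn about x gives the same grasp; the last joint's range is limited). The gripper opens to 85 mm and grips with 20 to 120 N. Pads are 22 mm wide; open, the fingers measure 114 mm over their backs; the gripper's body (76 mm by 85 mm) begins 54 mm behind the grasp point. The pads swing forward as they close: fully open they stand 13 mm farther back than shut.
Start: joints at [-1.242, 0.15, 1.437, -0, 1.554, -0.134], TCP at [0.257, -0.514, 0.231] pointing down, gripper open.
Joint ranges: [-2.8, 2.8], [-0.68, 2.1], [0.12, 2.68], [-1.39, 4.53], [0.16, 2.79], [-2.81, 2.81]. Speed limits (rad/s): [1.89, 1.89, 2.22, 3.01, 3.01, 3.01].

INTERFACE

Orientations are given as a unit quaternion [w, x, y, z].
In Python, from plant import * gives the robot as it stands.
- The arm moves only by the tool apply_moves, never from a script. Its argument "motion" is a list of rows, each a list of 4 numbers: the shift along the tool's x, y, z in cm, then the turn about the tool's x in degrees. In form: [[dx, dy, dz, twist], ...]. A call has 1 to 10 rows; each row is the pose to reach, as a shift and turn from the pose measured when the call began, along the tool's axes at that moment; what a row does not reach only later rows make up. A row lasts 1/10 s, in which the tool goes at most 50 mm and 8.59 degrees, less where a joint would pass 70% of its speed; a pose out of reach is approached as far as the arm can. A call with a gripper value outside its range is refused whole. "hand" is the finger opening in cm, from 0 to 8.54, set as the call begins (left out, the last holds). The fingers move at their own pace and stop on an object; "newtons" is the grip in N (left out, the last holds). Time passes only in rows, so rows that repeat a pose let the fingers close. It gives the time, the measured TCP pose, the force and the opening at its end, in the units of the state.
- read_state(): the state, without advancing time (a new reading comes with each control period).
- snapshot(name): name is "scene" or "top" or "wrist"; returns a dict with "frame" (384x512x3 uint8, red, green, blue), "z_map" (384x512 float32, m along the optical axis (not along the pixel's ray), 0 where there is no reading), "camera_matrix" (3x3 intrinsics, pixels), "R" (3x3) and "t" (3): a world point X has camera coordinates R X + t; the wrist camera has in their place "mount" (4x4, takes a point from camera to tool coordinates, whose origin is the TCP and whose axes are the tool frame's). Camera axes: x right, y down, z forward; pixel columns grow to the right and rows downward; lengths in m; the calibration is good to about 2 mm. A picture is of the moment at which its call begins: read the wrist's pose just before it.
- job_done(): hands the job in, once; it reports no verdict.
Trained networks look in the newest picture that a camera, given by its name, has taken for a name from the list of things; names that differ only in an ending like _2 or _b are one class to them, and where a whole thing is asked for, a point or a joint stands for the part that bears it (a point fixed in the world has none). Each returns a list of dicts, best first, with "score" (0 to 1); they miss things now and then, are a little off and sometimes report something else, mostly with a low value. They report only what shows in the picture. A call takes as long as a camera call. They do not tell look-alikes from the thing itself.
- spot_in(label, camera): "xyz" ([x, y, z] in m, in world coordinates, good to about 4 mm: the middle of the surface that is visible of it).
- trace(label, camera): "region" (384x512 bool, what is visible of it).
The state is a dict: "clock": time; "joint_positions": joint angles; "qvel": joint speeds; "effort": joint torques, N m; "eef_pos": TCP position; "ee_rot": TCP orientation; "contact_force": force on the tool from outside, world axes, zero at the start; "moment": the same for the moment, N m; "grip_width": finger opening in m.
Only numpy, scipy, OpenCV 4.12 (cv2) and the standard library are available. Lean on these libraries where they do the work, as an engineer would, in place of code of your own. Each camera call takes 0.05 s, during which the arm holds its last target. There are 200 camera calls.

TASK

Clamp the loaded tube rack on the shaker: slide the loose jaw gently up until the rack is held without play against the fixed stop bar, then lock the jaw there by turning its orange clamping lever clockwise. The rack leaves too little room to tighten in one go, so ratchet the lever: lift it off its serrations, swing it back, let it drop in and turn it again (as often as needed) until it is firm at about 12 N on the handle, not over 16 N. Leave the lever dropped fully home, and do not knock the tubes or the things on the bench.

Things in the scene. Friction and masses are not known exactly. Their poses are not given: they have to be found in the camera images.
- shaker: Orbital shaker, switched off, fixed on the bench; origin: centre of its underside. White box under an aluminium platform 300 (x) by 360 (y) mm, surface 105 mm above the origin. Its own +y runs from the sliding jaw to the fixed stop bar, which lies along x (200 mm long, 50 high), its face at y = +130 mm. All directions below are in this frame. The clamp's hidden T-nut bears on the platform from below.
- jaw (a joint): Travel of the sliding jaw along +y, in m: 0 fully open, about 0.050 when closed on a rack that touches the stop bar. Loose, it drags with some 4 N and stays put. Aluminium block 56 (x) by 88 (y) by 28 mm high that carries the lever, with a bar 190 mm long, 18 thick and 50 high in front, its rubber face 58 mm to +y of the screw's axis. Push it on the block's back.
- jaw_back (a point): Centre of the jaw block's flat back face, which looks to -y: 56 mm wide, from 0 to 28 mm above the platform, this point 14 mm above it. It moves with the jaw.
- screw_axis (a point): Point on the upright axis about which the lever turns, 70 mm above the platform; moves with the jaw. Below it: steel serrated collar and the lever's round hub, 42 mm across, its top 62 mm above the platform.
- lever_grip (a point): Middle of the orange lever's handle, 80 mm out from the axis, 70 mm above the platform when down; x axis level, outwards along the lever, z up. Handle: bar 13 mm wide, 12 thick, rising 15 degrees outwards, ending 100 mm from the axis; pinch it across its width from above. Keep a gripper on it on the jaw's free side: lever pointing to -x, -y or +x, or between.
- lever_root (a point): Foot of the lever, on its axis, 28 mm above the platform. Down, the lever turns the clamp screw; clockwise from above tightens. It starts 8 to 30 degrees from -x towards -y, 40 to 65 degrees short of meeting the rack. Loose, the stiff thread takes 2 to 5 N at the grip; after 1.0 to 1.8 rad (unknown) it bites and the force rises by 4 N per 0.1 rad. Under 7 N works loose. Self-braking: it gives back 3 degrees.
- lever_lift (a joint): Height of the lever off its seat, in m: 0 down in its serrations, 0.012 at its upper stop. A spring holds it down with 6 N (10 N at the top). Lifted over 7 mm it swings freely and the screw stays as it is; let go, it drops into the nearest of 16 serrations (every 22.5 degrees), turning by up to 11 degrees. A tooth landing on a tooth needs a small wiggle.
- rack_mid (a point): Middle of the body of the loaded white tube rack, 28 mm above its underside. Loose on the platform, up to 6 mm off the stop bar. Body 190 (x) by 80 (y) by 56 mm high with two rows of six corked glass tubes, tops 111 mm above the platform; 0.4 to 0.8 kg.
- rack: The same rack, origin at the centre of its underside.
- pot_a_mid (a point): Middle of a specimen pot with a red screw cap, 47 mm across, 65 mm high, standing on the bench. Not to be disturbed.
- pot_b_mid (a point): Middle of a second such pot. Not to be disturbed.
- dishes_mid (a point): Middle of a stack of five Petri dishes, 92 mm across, 75 mm high, on the bench. Not to be disturbed.
There are look-alikes about, which are no part of the job. What is meant by the rack is not green or purple, and is the larger of those in its own colour.

How it is judged:
By the outcome, as a careful person would: the job done as asked, in the order asked, and still so for the second after the job is handed in, with the robot touching nothing.
It also fails if it takes over 72 s, if anything falls off the work surface, if the arm or the gripper's body presses on something with over 40 N, if the wrist force passes 120 N, or if a joint passes its speed limit or range.

## Working session

There is one attempt and no reset: what is moved stays moved. The work goes in short steps, Python scripts to look and compute and a tool call to move; the robot and the scene stay as the last step left them, time stands still between calls to the robot, and variables do not carry over. Pictures are saved under pics/ and viewed, about 8 in all and at most 12, crops included, and the job is handed in when it is done.

Besides the shell and the picture viewer there is one more tool, called after "Emit:" as name([rows], argument=value, ...), one row to a line, values as JSON. apply_moves: Moves the arm, as the interface text tells. Its arguments: {"type":"object","properties":{"motion":{"type":"array","items":{"type":"array","items":{"type":"number"}}},"hand":{"type":"number"},"newtons":{"type":"number"}},"required":["motion"]}

```bash
mkdir -p pics; ls; cat > h.py <<'E'
from plant import *
import numpy as np, cv2
from scipy.spatial.transform import Rotation as Ro
def save(s,n): cv2.imwrite('pics/'+n+'.png',cv2.cvtColor(s['frame'],cv2.COLOR_RGB2BGR))
def cloud(s):
    K=s['camera_matrix'];z=s['z_map'];v,u=np.mgrid[:384,:512]
    P=np.stack([(u-K[0,2])/K[0,0]*z,(v-K[1,2])/K[1,1]*z,z],-1)
    return (P-s['t'])@s['R']
def proj(s,X):
    p=s['camera_matrix']@(s['R']@np.array(X)+s['t']);return (p[:2]/p[2]).round()
E
python3 - <<'E'
from h import *
st=read_state();print({k:np.round(v,3) for k,v in st.items()})
S={}
for c in('scene','top'):
    S[c]=snapshot(c);save(S[c],c)
    for l in('shaker','jaw_back','screw_axis','lever_grip','lever_root','rack_mid','pot_a_mid','dishes_mid'):
        try:
            for d in spot_in(l,c)[:4]:print(c,l,np.round(d['xyz'],3),round(d['score'],2),proj(S[c],d['xyz']))
        except Exception as e:print(c,l,e)
a=np.hstack([S['scene']['frame'],S['top']['frame']])
E
```

```text
pics
{'clock': np.float64(0.0), 'joint_positions': array([-1.242,  0.151,  1.438, -0.   ,  1.554, -0.134]), 'qvel': array([-0.001,  0.001,  0.001, -0.001,  0.   , -0.001]), 'effort': array([-0.0000e+00, -7.1305e+01, -5.7087e+01, -0.0000e+00,  9.0000e-03,
       -0.0000e+00]), 'eef_pos': array([ 0.257, -0.514,  0.231]), 'ee_rot': array([ 0.601,  0.372,  0.602, -0.372]), 'contact_force': array([ 0.313,  0.396, -0.428]), 'moment': array([ 0.028, -0.002,  0.019]), 'grip_width': np.float64(0.085)}
scene shaker [0.635 0.016 0.105] 0.83 [271. 235.]
scene shaker [0.574 0.043 0.166] 0.52 [260. 199.]
scene jaw_back [0.598 0.087 0.139] 0.81 [278. 204.]
scene screw_axis [0.599 0.09  0.138] 0.91 [279. 204.]
scene lever_grip [0.578 0.044 0.166] 0.95 [261. 200.]
scene lever_root [0.574 0.044 0.164] 0.63 [260. 200.]
scene lever_root [0.633 0.016 0.105] 0.21 [270. 235.]
scene rack_mid [0.297 0.184 0.055] 0.98 [222. 173.]
scene rack_mid [0.543 0.531 0.031] 0.85 [345. 167.]
scene rack_mid [0.708 0.408 0.047] 0.65 [372. 197.]
scene rack_mid [0.625 0.147 0.168] 0.6 [303. 189.]
scene pot_a_mid [ 0.583 -0.341  0.062] 0.97 [131. 329.]
scene dishes_mid [0.428 0.397 0.076] 0.67 [295. 157.]
scene dishes_mid [0.625 0.147 0.168] 0.64 [302. 189.]
top jaw_back [0.579 0.089 0.158] 0.94 [256. 158.]
top screw_axis [0.572 0.086 0.155] 0.57 [257. 160.]
top lever_grip [0.569 0.054 0.165] 0.66 [267. 160.]
top lever_root [0.565 0.053 0.164] 0.69 [268. 162.]
top rack_mid [0.68  0.417 0.037] 0.81 [163. 142.]
top rack_mid [0.526 0.549 0.038] 0.76 [125. 186.]
top rack_mid [0.281 0.224 0.055] 0.71 [219. 254.]
top rack_mid [0.584 0.17  0.161] 0.58 [231. 157.]
top pot_a_mid [ 0.565 -0.324  0.062] 0.54 [378. 165.]
top dishes_mid [0.422 0.385 0.078] 0.97 [169. 212.]
top dishes_mid [0.569 0.064 0.103] 0.51 [264. 165.]
```

```bash
python3 - <<'E'
import cv2
a=cv2.imread('pics/top.png');b=cv2.imread('pics/scene.png')
cv2.imwrite('pics/topz.png',cv2.resize(a[60:300,110:410],(800,600)[:1]+(640,) and (750,600),interpolation=cv2.INTER_CUBIC))
E
```

```text
(no output)
```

View pics/scene.png

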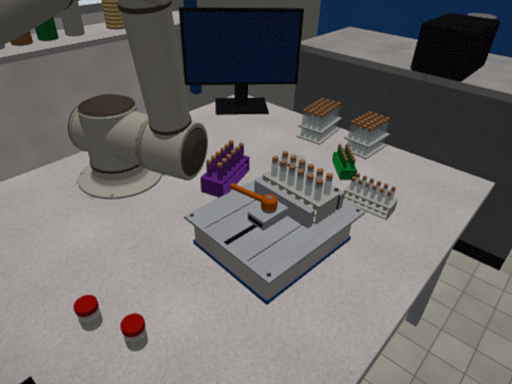

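View pics/topz.png

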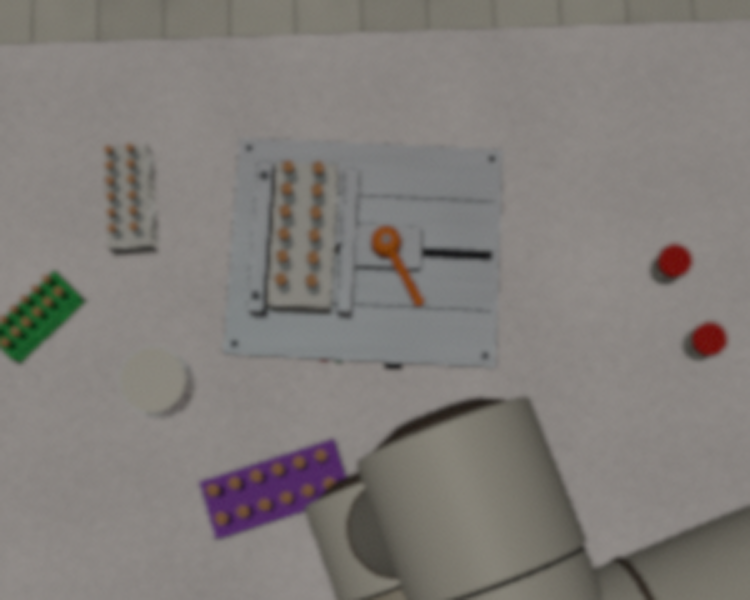

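Scene: rack on shaker (scene 303,189; topz 300,235). Look-alikes: purple rack (scene 225,172), green rack (345,165), small white rack off the shaker (372,197), and background racks (320,120 / 368,133). Chosen: the larger white rack on the shaker between the bars. The jaw slides towards image-left in the top view, and the lever is at topz (385,240)→(420,303).

```bash
python3 - <<'E'
from h import *
s=snapshot('top');C=cloud(s);print('cam',-s['R'].T@s['t'])
x,y,z=C[...,0],C[...,1],C[...,2]
hs=cv2.cvtColor(s['frame'],cv2.COLOR_RGB2HSV)
reg=(x>.3)&(x<.85)&(y>-.15)&(y<.35)
m=reg&(z>.095)&(z<.25)
r=cv2.minAreaRect(C[m][:,:2].astype(np.float32));print('plat',r)
pl=reg&(z>.095)&(z<.114);print('platz',np.median(z[pl]))
o=reg&(hs[...,0]<14)&(hs[...,1]>190)&(z>.13)&(y<.12)
P=C[o];print('orange',len(P),P.min(0),P.max(0))
for t in np.argsort(P[:,0])[::6]:print(np.round(P[t],3),end=' ')
print()
# heights map along y at several x
for xx in (.55,.6,.63,.66):
    q=reg&(abs(x-xx)<.003)
    i=np.argsort(y[q]);print(xx,[(round(float(a),3),round(float(b),3)) for a,b in zip(y[q][i],z[q][i])][::3])
cv2.imwrite('pics/crop.png',cv2.resize(cv2.cvtColor(s['frame'][105:215,190:320],cv2.COLOR_RGB2BGR),(780,660)[:1]+(600,),interpolation=cv2.INTER_CUBIC))
E
```

```text
cam [0.22293753 0.07486303 1.54062643]
plat ((0.5158637762069702, 0.09923860430717468), (0.36064186692237854, 0.4480133652687073), 85.45165252685547)
platz 0.10524603473296824
orange 66 [0.4991912  0.0258726  0.15805019] [0.59848499 0.07709352 0.1908696 ]
[0.499 0.026 0.187] [0.517 0.031 0.18 ] [0.534 0.04  0.176] [0.548 0.049 0.175] [0.563 0.055 0.165] [0.568 0.061 0.162] [0.574 0.077 0.167] [0.576 0.061 0.166] [0.58  0.077 0.169] [0.586 0.054 0.167] [0.591 0.073 0.163] 
0.55 [(-0.148, 0.002), (-0.142, -0.003), (-0.134, -0.0), (-0.127, -0.003), (-0.12, -0.002), (-0.113, 0.001), (-0.105, 0.002), (-0.102, -0.002), (-0.095, -0.004), (-0.074, 0.107), (-0.068, 0.103), (-0.064, 0.108), (-0.058, 0.107), (-0.051, 0.109), (-0.045, 0.102), (-0.041, 0.107), (-0.035, 0.103), (-0.028, 0.101), (-0.025, 0.102), (-0.018, 0.104), (-0.014, 0.11), (-0.008, 0.101), (-0.005, 0.108), (0.002, 0.105), (0.008, 0.104), (0.012, 0.109), (0.022, 0.103), (0.032, 0.103), (0.046, 0.168), (0.049, 0.175), (0.055, 0.104), (0.058, 0.107), (0.065, 0.108), (0.068, 0.107), (0.075, 0.107), (0.078, 0.101), (0.085, 0.106), 
[... 3804 characters left out ...]
.106), (0.075, 0.108), (0.079, 0.105), (0.082, 0.102), (0.089, 0.101), (0.095, 0.107), (0.099, 0.101), (0.104, 0.158), (0.111, 0.154), (0.114, 0.151), (0.122, 0.109), (0.128, 0.126), (0.133, 0.161), (0.136, 0.16), (0.141, 0.187), (0.144, 0.2), (0.145, 0.173), (0.147, 0.196), (0.15, 0.203), (0.153, 0.203), (0.166, 0.162), (0.169, 0.156), (0.175, 0.162), (0.179, 0.157), (0.186, 0.183), (0.202, 0.154), (0.212, 0.154), (0.215, 0.153), (0.221, 0.158), (0.225, 0.15), (0.231, 0.159), (0.243, 0.109), (0.248, 0.1), (0.254, 0.103), (0.258, 0.1), (0.264, 0.106), (0.287, -0.008), (0.293, 0.0), (0.303, 0.004), (0.308, -0.006), (0.317, 0.005), (0.326, -0.004), (0.333, -0.0), (0.34, -0.004), (0.347, -0.0)]
```

View pics/crop.png

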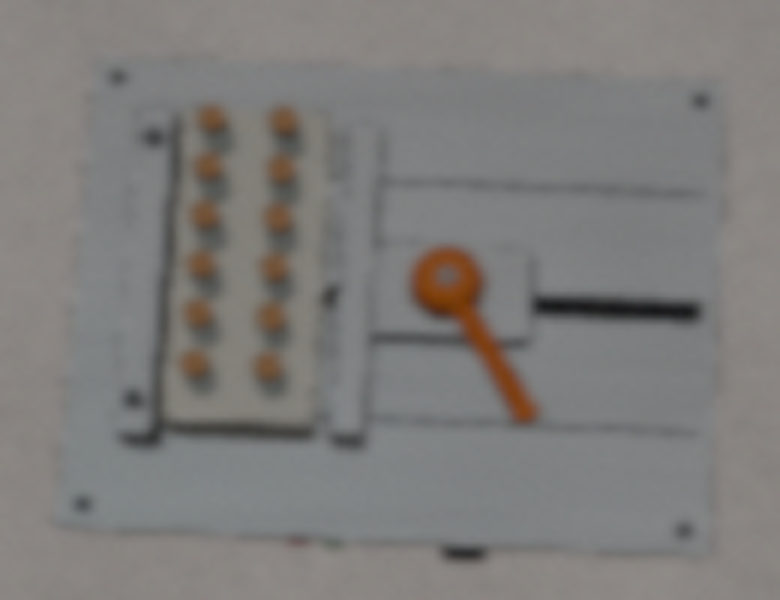

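```bash
cat >> h.py <<'E'
def tool():
    st=read_state();w,a,b,c=st['ee_rot'];return st,Ro.from_quat([a,b,c,w]).as_matrix()
E
python3 - <<'E'
from h import *
st,R=tool();print(R.round(3))
s=snapshot('top');C=cloud(s);x,y,z=C[...,0],C[...,1],C[...,2]
reg=(x>.3)&(x<.85)&(y>-.15)&(y<.35)&(z>.09)&(z<.25)
n,lab,stt,_=cv2.connectedComponentsWithStats(reg.astype(np.uint8))
k=1+np.argmax(stt[1:,4]);m=lab==k
m&=(abs(z-.105)<.008)
r=cv2.minAreaRect(C[m][:,:2].astype(np.float32));print('plat',r)
P=C[m][:,:2];hull=cv2.convexHull(P.astype(np.float32))[:,0]
# edge fit: -y edge and +y edge
A=[];B=[]
for xx in np.arange(.48,.72,.01):
    q=m&(abs(x-xx)<.004);
    if q.sum()>5:A.append((xx,y[q].min()));B.append((xx,y[q].max()))
for E in(A,B):print('edge',np.polyfit(*np.array(E).T,1))
th=np.arctan(np.median([np.polyfit(*np.array(E).T,1)[0] for E in(A,B)]));print('yaw',np.degrees(th))
Rz=np.array([[np.cos(th),-np.sin(th)],[np.sin(th),np.cos(th)]])
Q=P@Rz;lo,hi=np.percentile(Q,.2,0),np.percentile(Q,99.8,0);c=Rz@((lo+hi)/2);print('size',hi-lo,'centre',c)
# everything in shaker frame
L=(C[...,:2]-c)@Rz;sx,sy=L[...,0],L[...,1]
bl=(abs(z-.133)<.006)&(abs(sx)<.04)&(sy<-20e-3)&(sy>-.13);print('block x',np.percentile(sx[bl],[1,99]),'y',np.percentile(sy[bl],[1,99]))
bar=(abs(z-.155)<.006)&(abs(sx)<.09)&(sy<.07)&(sy>-.03);print('bars',np.percentile(sy[bar],[2,98]))
sb=(abs(z-.155)<.006)&(abs(sx)<.09)&(sy>.1);print('stop',np.percentile(sy[sb],[2,50,98]))
hs=cv2.cvtColor(s['frame'],cv2.COLOR_RGB2HSV)
o=(hs[...,0]<14)&(hs[...,1]>180)&(z>.15)&(abs(sx)<.16)&(sy<-.015)&(sy>-.15)
D=np.c_[sx[o],sy[o],z[o]];h=D[np.argsort(D[:,0])];print(h[:3],h[-3:])
far=D[D[:,0]<-.035];print('lever line',np.polyfit(far[:,0],far[:,1],1),len(far))
np.save('shk.npy',np.r_[c,th])
E
```

```text
[[-0.     0.895  0.446]
 [ 0.     0.446 -0.895]
 [-1.     0.    -0.   ]]
plat ((0.5884408950805664, 0.09330414980649948), (0.3600996136665344, 0.30184465646743774), 85.42147827148438)
edge [-0.08024346 -0.03842882]
edge [-0.08130474  0.320173  ]
yaw -4.617989074534653
size [0.29985712 0.35864108] centre [0.58822861 0.09325487]
block x [-0.02844095  0.02696095] y [-0.07485706 -0.02221526]
bars [-0.01353373  0.06238389]
stop [0.1079583  0.13188987 0.14439934]
[[-0.08290993 -0.07113896  0.18425666]
 [-0.08249153 -0.07428629  0.18297533]
 [-0.0801191  -0.07406787  0.1869097 ]] [[ 0.01043257 -0.03533309  0.1676171 ]
 [ 0.01073293 -0.02246751  0.16423245]
 [ 0.01134115 -0.02564984  0.16256172]]
lever line [ 0.54354982 -0.02902269] 25
```

Emit:
apply_moves([
  [0,4,-2.4,0],
  [0,8,-4.8,0],
  [0,12,-7.2,0],
  [0,16,-9.6,0],
  [0,20,-12,-6],
  [0,24,-14.4,-12],
  [0,28,-16.8,-18],
  [0,32,-19.2,-24],
  [0,36,-21.6,-30],
  [0,38,-22.8,-36],
], hand=0, newtons=40)

```text
clock: 2.0
eef_pos: [0.4962, -0.1379, 0.2315]
ee_rot: [0.688, 0.166, 0.687, -0.166]
contact_force: [0.1, -1.1, -0.7]
grip_width: 0.0
```

```bash
cat >> h.py <<'E'
c0=np.load('shk.npy')
def S2W(p):
    th=c0[2];Rz=np.array([[np.cos(th),-np.sin(th)],[np.sin(th),np.cos(th)]]);return np.r_[c0[:2]+Rz@np.array(p[:2]),p[2]+.105-.0]
def W2S(X):
    th=c0[2];Rz=np.array([[np.cos(th),-np.sin(th)],[np.sin(th),np.cos(th)]]);return np.r_[(np.array(X)[:2]-c0[:2])@Rz,X[2]-.105]
def info(goal=None,psi=None):
    st,R=tool();p=st['eef_pos'];a=np.degrees(np.arctan2(R[1,2],R[0,2]))
    print('t',round(st['clock'],2),'shk',W2S(p).round(4),'psi',a.round(1),'j6',np.degrees(st['joint_positions'][5]).round(),'F',np.round(st['contact_force'],2),'w',round(st['grip_width'],4))
    if goal is not None:print('move cm',(R.T@(S2W(goal)-p)*100).round(2),'twist',None if psi is None else round(a-psi,1))
E
python3 -c "
from h import *
info([0,-.102,.126],-4.6)"
```

```text
t 2.0 shk [-0.0732 -0.2378  0.1265] psi -27.1 j6 3.0 F [ 0.11 -1.1  -0.68] w 0.0
move cm [ 0.06 15.35  1.56] twist -22.5
```

Emit:
apply_moves([
  [0,4,0.4,-6],
  [0,8,0.8,-12],
  [0,12,1.2,-18],
  [0,15.2,1.6,-22.5],
  [2,15.2,1.6,-22.5],
  [4,15.2,1.6,-22.5],
  [4,15.2,1.6,-22.5],
])

```text
clock: 2.7
eef_pos: [0.5788, -0.0094, 0.189]
ee_rot: [0.705, 0.029, 0.708, -0.028]
contact_force: [-0.2, -1.0, 0.3]
grip_width: 0.0001
```

```bash
python3 - <<'E'
from h import *
info([0,-.102,.012],-4.6)
st,R=tool();s=snapshot('wrist');save(s,'w1');s2=snapshot('scene')
M=s['mount'];K=s['camera_matrix'];z=s['z_map'];v,u=np.mgrid[:384,:512]
P=np.stack([(u-K[0,2])/K[0,0]*z,(v-K[1,2])/K[1,1]*z,z],-1)
W=(P@M[:3,:3].T+M[:3,3])@R.T+st['eef_pos']
th=c0[2];Rz=np.array([[np.cos(th),-np.sin(th)],[np.sin(th),np.cos(th)]])
L=(W[...,:2]-c0[:2])@Rz;h=W[...,2]-.105
b=(z>0)&(abs(h-.028)<.004)&(abs(L[...,0])<.04)&(L[...,1]<-.03)&(L[...,1]>-.13)
print(b.sum(),'block',np.percentile(L[b],[1,50,99],0) if b.any() else '')
pf=(z>0)&(abs(h)<.006)&(abs(L[...,0])<.1)&(L[...,1]<-.1);print('plat',np.median(h[pf]))
E
```

```text
t 2.7 shk [-0.0012 -0.1031  0.084 ] psi -4.6 j6 -4.0 F [-0.16 -0.96  0.31] w 0.0001
move cm [7.2  0.1  0.14] twist 0.0
4204 block [[-0.02585574 -0.07570922]
 [ 0.00424993 -0.06070287]
 [ 0.02871111 -0.03124922]]
plat -0.0009279967730521088
```

View pics/w1.png

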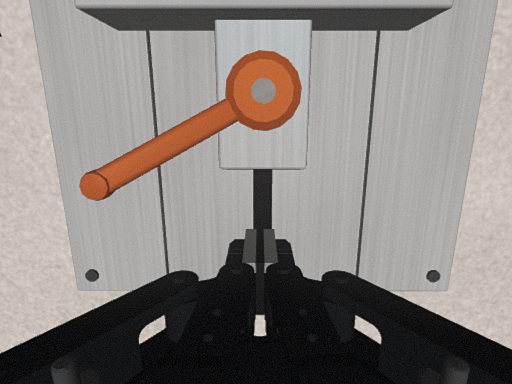

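The wrist view shows the block's back edge at (263,168), centred on the finger axis, and the lever end at (95,186), clear of the fingers. Descending.

Emit:
apply_moves([
  [3,0,0.1,0],
  [6,0,0.1,0],
  [7,0,0.1,0],
  [7,0.5,0.1,0],
  [7,0.9,0.1,0],
  [7,1.1,0.1,0],
  [7,1.3,0.1,0],
  [7,1.3,0.1,0],
])

```text
clock: 3.6
eef_pos: [0.5821, 0.0033, 0.1228]
ee_rot: [0.707, 0.029, 0.706, -0.028]
contact_force: [0.3, 0.5, -0.9]
grip_width: 0.0001
```

```bash
python3 -c "
from h import *
info()"
```

```text
t 3.6 shk [ 0.0011 -0.0902  0.0178] psi -4.6 j6 -3.0 F [ 0.3   0.45 -0.86] w 0.0001
```

Emit:
apply_moves([
  [0.3,0.2,0,0],
  [0.3,0.4,0,0],
  [0.3,0.6,0,0],
  [0.3,0.8,0,0],
  [0.3,1.0,0,0],
  [0.3,1.1,0,0],
  [0.3,1.2,0,0],
  [0.3,1.3,0,0],
  [0.3,1.4,0,0],
  [0.3,1.5,0,0],
])

```text
clock: 4.6
eef_pos: [0.5832, 0.018, 0.1197]
ee_rot: [0.707, 0.028, 0.706, -0.028]
contact_force: [-0.5, -7.9, -3.3]
grip_width: -0.0
```

```bash
python3 -c "
from h import *
info()"
```

```text
t 4.6 shk [ 0.001  -0.0754  0.0147] psi -4.6 j6 -1.0 F [-0.46 -7.88 -3.28] w -0.0
```

Emit:
apply_moves([
  [0,0.08,0,0],
  [0,0.16,0,0],
  [0,0.24,0,0],
  [0,0.3,0,0],
])

```text
clock: 5.0
eef_pos: [0.5834, 0.0207, 0.1197]
ee_rot: [0.707, 0.028, 0.706, -0.029]
contact_force: [-0.8, -7.1, -2.9]
grip_width: -0.0002
```

Emit:
apply_moves([
  [0,0.08,0,0],
  [0,0.16,0,0],
  [0,0.2,0,0],
])

```text
clock: 5.3
eef_pos: [0.5835, 0.0224, 0.1198]
ee_rot: [0.707, 0.028, 0.706, -0.029]
contact_force: [-1.1, -10.4, -3.6]
grip_width: 0.0003
```

```bash
python3 -c "
from h import *
info()"
```

```text
t 5.3 shk [ 0.001  -0.071   0.0148] psi -4.6 j6 -1.0 F [ -1.12 -10.38  -3.56] w 0.0003
```

Emit:
apply_moves([
  [0,0.08,0,0],
  [0,0.15,0,0],
])

```text
clock: 5.5
eef_pos: [0.5835, 0.0225, 0.1198]
ee_rot: [0.707, 0.027, 0.706, -0.03]
contact_force: [-2.7, -21.2, -2.3]
grip_width: -0.0001
```

Emit:
apply_moves([
  [0,0.07,0,0],
  [0,0.14,0,0],
])

```text
clock: 5.7
eef_pos: [0.5836, 0.0225, 0.1198]
ee_rot: [0.707, 0.027, 0.706, -0.031]
contact_force: [-2.2, -20.9, -2.1]
grip_width: 0.0001
```

Emit:
apply_moves([
  [0,-0.6,0,0],
  [0,-1.8,0,0],
  [0,-3,0,0],
  [-4,-3,0,0],
  [-8,-3,0,0],
  [-12,-3,0,0],
  [-15,-4,0,0],
  [-16,-4,0,0],
  [-16,-4,0,0],
])

```text
clock: 6.6
eef_pos: [0.5806, -0.017, 0.2813]
ee_rot: [0.708, 0.027, 0.705, -0.031]
contact_force: [0.2, 0.6, -0.9]
grip_width: -0.0002
```

```bash
cat >> h.py <<'E'
def wrist(name):
    st,R=tool();s=snapshot('wrist');save(s,name)
    M=s['mount'];K=s['camera_matrix'];z=s['z_map'];v,u=np.mgrid[:384,:512]
    P=np.stack([(u-K[0,2])/K[0,0]*z,(v-K[1,2])/K[1,1]*z,z],-1)
    W=(P@M[:3,:3].T+M[:3,3])@R.T+st['eef_pos']
    th=c0[2];Rz=np.array([[np.cos(th),-np.sin(th)],[np.sin(th),np.cos(th)]])
    L=np.dstack([(W[...,:2]-c0[:2])@Rz,W[...,2]-.105]);L[z<=0]=np.nan
    return s,L
def lever(s,L):
    hs=cv2.cvtColor(s['frame'],cv2.COLOR_RGB2HSV)
    o=(hs[...,0]<14)&(hs[...,1]>150)&(L[...,2]>.035)&(L[...,2]<.1)&(abs(L[...,0])<.13)&(L[...,1]<.08)&(L[...,1]>-.16)
    return o,L[o]
E
python3 - <<'E'
from h import *
info()
s,L=wrist('w2')
o,D=lever(s,L);print(len(D))
hub=D[np.hypot(D[:,0],D[:,1]+.012)<.026];print('hub',(np.percentile(hub,2,0)+np.percentile(hub,98,0))/2)
far=D[(np.hypot(D[:,0],D[:,1]+.012)>.045)];print('far',np.polyfit(far[:,0],far[:,1],1),far[np.argmin(far[:,0])])
b=(abs(L[...,2]-.028)<.004)&(abs(L[...,0])<.028)&(L[...,1]<-.03)&(L[...,1]>-.13);print('back',np.percentile(L[b],1,0))
st=(abs(L[...,2]-.05)<.006)&(abs(L[...,0])<.06)&(L[...,1]>.1);print('stop',np.percentile(L[st][:,1],[1,99]) if st.any() else None)
rk=(abs(L[...,2]-.056)<.004)&(abs(L[...,0])<.06)&(L[...,1]>.045);print('rack',np.percentile(L[rk][:,1],[1,99]) if rk.any() else None)
t=snapshot('top');cv2.imwrite('pics/t2.png',cv2.resize(cv2.cvtColor(t['frame'][105:215,190:320],cv2.COLOR_RGB2BGR),(390,330),interpolation=cv2.INTER_CUBIC))
a=cv2.imread('pics/w2.png');b=cv2.imread('pics/t2.png');q=np.zeros((384+0,512+390,3),np.uint8);q[:,:512]=a;q[:330,512:]=b
cv2.imwrite('pics/c2.png',cv2.resize(q,(800,340)))
E
```

```text
t 6.6 shk [ 0.0013 -0.1105  0.1763] psi -4.7 j6 -4.0 F [ 0.18  0.59 -0.88] w -0.0002
3717
hub [-0.00066371 -0.01551167  0.05919518]
far [ 0.50800699 -0.01843465] [-0.08634847 -0.0589316   0.07818841]
back [-0.02587683 -0.06054142  0.02525852]
stop None
rack None
```

View pics/c2.png

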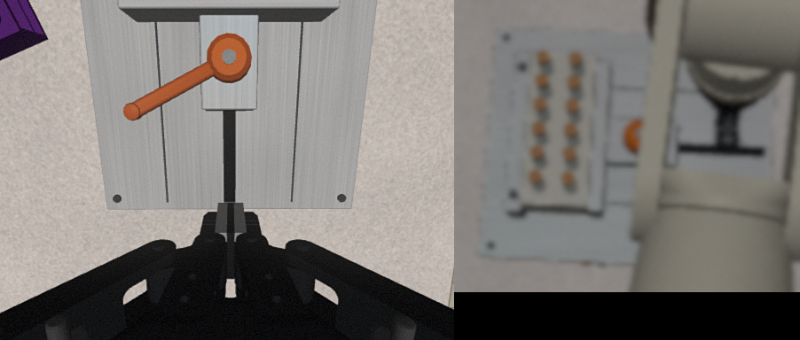

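```bash
python3 - <<'E'
from h import *
th=c0[2];Rz=np.array([[np.cos(th),-np.sin(th)],[np.sin(th),np.cos(th)]])
for n in('top','scene'):
    t=snapshot(n);C=cloud(t);L=(C[...,:2]-c0[:2])@Rz;h=C[...,2]-.105
    for xx in(-.08,-.04,0,.04,.08):
        q=(abs(L[...,0]-xx)<.01)&(L[...,1]>.02)&(L[...,1]<.16)&(abs(h-.052)<.012);Y=np.sort(L[...,1][q])
        g=np.where(np.diff(Y)>.0025)[0];print(n,xx,Y[:1].round(3),[(Y[i].round(3),Y[i+1].round(3)) for i in g],Y[-1:].round(3))
E
```

```text
top -0.08 [0.027] [(np.float64(0.069), np.float64(0.072))] [0.144]
top -0.04 [0.027] [(np.float64(0.061), np.float64(0.064)), (np.float64(0.064), np.float64(0.067)), (np.float64(0.067), np.float64(0.071)), (np.float64(0.071), np.float64(0.074)), (np.float64(0.074), np.float64(0.077)), (np.float64(0.085), np.float64(0.087)), (np.float64(0.091), np.float64(0.094)), (np.float64(0.1), np.float64(0.103)), (np.float64(0.103), np.float64(0.106)), (np.float64(0.106), np.float64(0.109)), (np.float64(0.109), np.float64(0.112)), (np.float64(0.113), np.float64(0.116))] [0.143]
top 0 [0.028] [(np.float64(0.032), np.float64(0.035)), (np.float64(0.042), np.float64(0.045)), (np.float64(0.058), np.float64(0.061)), (np.float64(0.061), np.float64(0.077)), (np.float64(0.077), np.float64(0.08)), (np.float64(0.087), np.float64(0.09)), (np.float64(0.097), np.float64(0.1)), (np.float64(0.1), np.float64(0.104)), (np.float64(0.104), np.float64(0.115)), (np.float64(0.115), np.float64(0.118)), (np.float64(0.123), np.float64(0.125))] [0.143]
top 0.04 [0.027] [(np.float64(0.031), np.float64(0.034)), (np.float64(0
[... 2203 characters left out ...]
4(0.063), np.float64(0.067)), (np.float64(0.069), np.float64(0.078)), (np.float64(0.083), np.float64(0.085)), (np.float64(0.096), np.float64(0.099)), (np.float64(0.1), np.float64(0.103)), (np.float64(0.105), np.float64(0.108)), (np.float64(0.108), np.float64(0.125)), (np.float64(0.125), np.float64(0.131)), (np.float64(0.131), np.float64(0.134)), (np.float64(0.135), np.float64(0.139)), (np.float64(0.139), np.float64(0.142))] [0.142]
scene 0.08 [0.023] [(np.float64(0.065), np.float64(0.07)), (np.float64(0.104), np.float64(0.106)), (np.float64(0.11), np.float64(0.113)), (np.float64(0.114), np.float64(0.118)), (np.float64(0.122), np.float64(0.126)), (np.float64(0.127), np.float64(0.129))] [0.14]
```

```bash
cat >> h.py <<'E'
def grip(theta,A=(0,-.013),r=.08,z=.053,bias=0):
    t=np.radians(theta);d=np.array([-np.cos(t),-np.sin(t)]);cw=np.array([-np.sin(t),np.cos(t)])
    p=np.array(A)+r*d+bias*cw;info([p[0],p[1],z],-94.6+theta)
E
python3 -c "
from h import *
grip(28,z=.12,bias=.003)"
```

```text
t 6.8 shk [ 0.0005 -0.1098  0.1734] psi -4.7 j6 -4.0 F [ 0.01 -0.35 -0.14] w -0.0002
move cm [ 5.31  6.22 -7.25] twist 61.9
```

Emit:
apply_moves([
  [0,1,-2,8],
  [0,2,-4,16],
  [0,4,-6,24],
  [0,5,-7,32],
  [0,6.2,-7.2,40],
  [1,6.2,-7.2,48],
  [3,6.2,-7.2,56],
  [5,6.2,-7.2,62],
  [5,6.2,-7.2,62],
], hand=4)

```text
clock: 7.7
eef_pos: [0.5118, 0.0513, 0.2248]
ee_rot: [0.589, 0.386, 0.591, -0.392]
contact_force: [-0.7, 0.4, 0.6]
grip_width: 0.0401
```

```bash
python3 - <<'E'
from h import *
grip(28,bias=.003)
s,L=wrist('w3');o,D=lever(s,L);print(len(D))
r=np.hypot(D[:,0],D[:,1]+.013);f=D[r>.045];print(np.polyfit(f[:,0],f[:,1],1) if len(f) else 0)
a=np.degrees(np.arctan2(-(f[:,1]+.013),-f[:,0]));print(np.percentile(a,[5,50,95]),r.max())
E
```

```text
t 7.7 shk [-0.0728 -0.048   0.1198] psi -66.8 j6 64.0 F [-0.68  0.4   0.61] w 0.0401
move cm [6.68 0.13 0.02] twist -0.2
5439
[ 0.50947042 -0.01787752]
[26.07445944 30.47752132 35.6715677 ] 0.09847176863188976
```

View pics/w3.png

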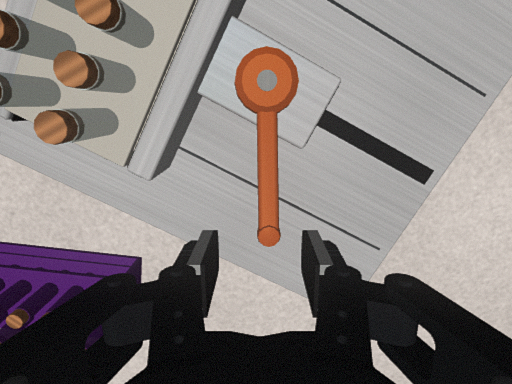

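The wrist view shows the lever (col 268, rows 110–240) straight between the open fingers (215 and 305). Rack and jaw bar are at left, clear. Lowering to straddle it.

Emit:
apply_moves([
  [3,0.1,0,0],
  [5.5,0.1,0,0],
  [6.7,0.1,0,0],
  [6.7,0.1,0,0],
])

```text
clock: 8.15
eef_pos: [0.5126, 0.0512, 0.1591]
ee_rot: [0.591, 0.384, 0.593, -0.39]
contact_force: [-0.7, -0.1, 0.7]
grip_width: 0.04
```

Emit:
apply_moves([
  [0,0,0,0],
  [0,0,0,0],
  [0,0,0,0],
  [0,0,0,0],
], hand=2, newtons=60)

```text
clock: 8.55
eef_pos: [0.5129, 0.0512, 0.1598]
ee_rot: [0.591, 0.384, 0.592, -0.39]
contact_force: [-0.1, -0.3, -0.0]
grip_width: 0.0203
```

```bash
python3 - <<'E'
from h import *
grip(28)
E
```

```text
t 8.55 shk [-0.0717 -0.0479  0.0548] psi -66.4 j6 64.0 F [-0.09 -0.27 -0.03] w 0.0203
move cm [ 0.18 -0.02  0.28] twist 0.2
```

Emit:
apply_moves([
  [0.1,0.02,-0.54,4],
  [0.1,0.07,-1.07,8],
  [0.1,0.17,-1.6,12],
  [0.1,0.17,-1.6,12],
])

```text
clock: 8.95
eef_pos: [0.5083, 0.0667, 0.1592]
ee_rot: [0.548, 0.444, 0.548, -0.45]
contact_force: [2.5, -3.5, 1.0]
grip_width: 0.0199
```

```bash
python3 - <<'E'
from h import *
grip(16)
E
```

```text
t 8.95 shk [-0.0775 -0.0329  0.0542] psi -78.5 j6 78.0 F [ 2.48 -3.49  1.  ] w 0.0199
move cm [0.12 0.   0.23] twist 0.1
```

Emit:
apply_moves([
  [0.1,0.02,-0.54,4],
  [0.1,0.07,-1.07,8],
  [0.1,0.17,-1.6,12],
  [0.1,0.3,-2.12,16],
  [0.1,0.3,-2.12,16],
])

```text
clock: 9.45
eef_pos: [0.5072, 0.0881, 0.1584]
ee_rot: [-0.481, -0.516, -0.48, 0.521]
contact_force: [1.8, -2.6, 1.4]
grip_width: 0.0202
```

Emit:
apply_moves([
  [0,0,0,0],
  [0,0,0,0],
  [0,0,0,0],
  [0,0,0,0],
], hand=0, newtons=30)

```text
clock: 9.85
eef_pos: [0.507, 0.0872, 0.1584]
ee_rot: [-0.482, -0.515, -0.48, 0.521]
contact_force: [-2.6, -5.8, 2.3]
grip_width: 0.0123
```

```bash
python3 - <<'E'
from h import *
grip(0)
s,L=wrist('w4');o,D=lever(s,L);hub=D[np.hypot(D[:,0],D[:,1]+.014)<.026];print('hub',(np.percentile(hub,2,0)+np.percentile(hub,98,0))/2)
E
```

```text
t 9.85 shk [-0.0805 -0.0125  0.0534] psi -94.2 j6 96.0 F [-2.57 -5.75  2.31] w 0.0123
move cm [0.05 0.05 0.05] twist 0.4
hub [-0.00278605 -0.01489272  0.05952956]
```

Emit:
apply_moves([
  [-0.4,0,0,0],
  [-0.8,0,0,0],
  [-1.05,0,0,0],
  [-1.05,0,0,0],
], newtons=30)

```text
clock: 10.3
eef_pos: [0.5075, 0.0866, 0.1687]
ee_rot: [-0.483, -0.514, -0.481, 0.52]
contact_force: [8.7, -4.4, -9.4]
grip_width: 0.0121
```

```bash
python3 - <<'E'
from h import *
grip(0)
s,L=wrist('w5');o,D=lever(s,L);hub=D[np.hypot(D[:,0],D[:,1]+.014)<.018];print('hub',np.median(hub,0))
E
```

```text
t 10.3 shk [-0.08   -0.0131  0.0637] psi -94.1 j6 96.0 F [ 8.71 -4.42 -9.44] w 0.0121
move cm [ 1.07  0.   -0.02] twist 0.5
hub [ 7.71802147e-05 -1.37199698e-02  6.92212460e-02]
```

Emit:
apply_moves([
  [0,0.08,1.09,-8],
  [0,0.31,2.15,-16],
  [0,0.7,3.17,-24],
  [0,1.22,4.13,-32],
  [0,1.88,5.02,-40],
  [0,2.66,5.8,-48],
  [0,2.66,5.8,-48],
])

```text
clock: 11.05
eef_pos: [0.5299, 0.0253, 0.1679]
ee_rot: [0.651, 0.27, 0.653, -0.278]
contact_force: [0.2, -5.1, -8.5]
grip_width: 0.0124
```

```bash
python3 - <<'E'
from h import *
grip(90)
E
```

```text
t 11.05 shk [-0.0527 -0.0725  0.0629] psi -45.6 j6 40.0 F [ 0.22 -5.1  -8.54] w 0.0124
move cm [0.98 1.92 5.32] twist -41.0
```

Emit:
apply_moves([
  [0,0.08,1.1,-8],
  [0,0.3,2.18,-16],
  [0,0.68,3.22,-24],
  [0,1.17,4.2,-32],
  [0,1.95,5.3,-41.5],
  [0,1.95,5.3,-41.5],
])

```text
clock: 11.65
eef_pos: [0.5817, -0.0001, 0.1672]
ee_rot: [0.704, 0.019, 0.709, -0.026]
contact_force: [2.8, -7.7, -0.5]
grip_width: 0.0124
```

```bash
python3 - <<'E'
from h import *
grip(90)
s,L=wrist('w6');o,D=lever(s,L);hub=D[np.hypot(D[:,0],D[:,1]+.014)<.018];print('hub',np.median(hub,0))
r=np.hypot(D[:,0],D[:,1]+.0137);f=D[(r>.035)&(r<.065)];print('ang',np.degrees(np.median(np.arctan2(-(f[:,1]+.0137),-f[:,0]))))
E
```

```text
t 11.65 shk [ 0.001  -0.0936  0.0622] psi -3.6 j6 -4.0 F [ 2.81 -7.69 -0.52] w 0.0124
move cm [ 0.92  0.07 -0.09] twist 1.0
hub [-0.00022066 -0.01336318  0.06697954]
ang 92.1389774246529
```

Emit:
apply_moves([
  [0.4,0.05,-0.1,0.5],
  [0.8,0.05,-0.1,0.5],
  [1,0.05,-0.1,0.5],
  [1,0.05,-0.1,0.5],
])

```text
clock: 12.1
eef_pos: [0.5816, -0.0016, 0.1594]
ee_rot: [0.706, 0.021, 0.707, -0.03]
contact_force: [1.0, -14.7, 20.1]
grip_width: 0.0125
```

Emit:
apply_moves([
  [0,0,0,0],
  [0,0,0,0],
  [0,0,0,0],
], hand=2, newtons=60)

```text
clock: 12.4
eef_pos: [0.5815, -0.0016, 0.1593]
ee_rot: [0.706, 0.021, 0.708, -0.029]
contact_force: [1.9, -1.6, 0.4]
grip_width: 0.0199
```

```bash
python3 - <<'E'
from h import *
grip(90)
s,L=wrist('w7');o,D=lever(s,L);hub=D[np.hypot(D[:,0],D[:,1]+.014)<.018];print('hub',np.median(hub,0))
r=np.hypot(D[:,0],D[:,1]+.0137);f=D[(r>.035)&(r<.065)];print('ang',np.degrees(np.median(np.arctan2(-(f[:,1]+.0137),-f[:,0]))))
E
```

```text
t 12.4 shk [ 0.0009 -0.0951  0.0543] psi -4.1 j6 -3.0 F [ 1.86 -1.6   0.38] w 0.0199
move cm [ 0.13  0.22 -0.09] twist 0.5
hub [-0.00018711 -0.0133926   0.06667881]
ang 94.22860322894518
```

View pics/w7.png

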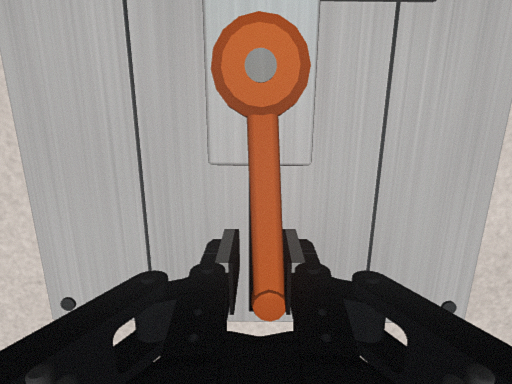

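The wrist view shows the lever (260,115)→(268,305) between the fingers, a few degrees CCW of square to the tool. The hub may be resting on a tooth, so I'll turn a little and recheck its height.

Emit:
apply_moves([
  [0,0.22,-0.4,2],
  [0,0.22,-0.8,5],
  [0,0.25,-1.2,8],
  [0,0.25,-1.2,8],
])

```text
clock: 12.85
eef_pos: [0.569, 0.0021, 0.1589]
ee_rot: [0.702, 0.07, 0.704, -0.079]
contact_force: [-1.7, 0.4, -0.1]
grip_width: 0.0198
```

```bash
cat >> h.py <<'E'
def look(n):
    s,L=wrist(n);o,D=lever(s,L)
    hub=D[np.hypot(D[:,0],D[:,1]+.0137)<.018];print('hub',np.median(hub,0).round(4))
    r=np.hypot(D[:,0],D[:,1]+.0137);f=D[(r>.035)&(r<.065)];a=np.degrees(np.arctan2(-(f[:,1]+.0137),-f[:,0]));print('ang',np.median(a).round(1),'rawh',np.polyfit(r[(r>.035)&(r<.065)],f[:,2],1).round(4))
    pl=(abs(L[...,2])<.006)&(abs(L[...,0])<.14);print('plat',np.nanmedian(L[...,2][pl]).round(4))
    bl=(abs(L[...,2]-.028)<.005)&(abs(L[...,0])<.026)&(L[...,1]<-.04)&(L[...,1]>-.1);print('block',np.nanmedian(L[...,2][bl]).round(4),np.nanpercentile(L[...,1][bl],1).round(4))
E
python3 - <<'E'
from h import *
info();look('w8')
E
```

```text
t 12.85 shk [-0.0118 -0.0924  0.0539] psi -12.1 j6 5.0 F [-1.75  0.43 -0.13] w 0.0198
hub [-0.0001 -0.013   0.0606]
ang 80.8 rawh [0.2746 0.0525]
plat -0.001
block 0.0269 -0.0604
```

Hub dropped home (0.0606, against 0.0667 before). Continuing the tightening stroke.

Emit:
apply_moves([
  [0,0.06,-0.95,7],
  [0,0.23,-1.89,14],
  [0,0.52,-2.79,21],
  [0,0.52,-2.79,21],
])

```text
clock: 13.3
eef_pos: [0.5429, 0.0132, 0.159]
ee_rot: [0.678, 0.196, 0.678, -0.205]
contact_force: [3.5, -0.3, -1.0]
grip_width: 0.0202
```

Emit:
apply_moves([
  [0,0.06,-0.95,7],
  [0,0.23,-1.89,14],
  [0,0.52,-2.79,21],
  [0,0.52,-2.79,21],
])

```text
clock: 13.7
eef_pos: [0.5224, 0.033, 0.1589]
ee_rot: [0.631, 0.316, 0.63, -0.324]
contact_force: [1.8, -1.2, -0.1]
grip_width: 0.0199
```

```bash
python3 - <<'E'
from h import *
grip(40);look('w9')
E
```

```text
t 13.7 shk [-0.0608 -0.0653  0.0539] psi -53.8 j6 50.0 F [ 1.78 -1.23 -0.12] w 0.0199
move cm [ 0.09  0.02 -0.11] twist 0.8
hub [ 0.0002 -0.0132  0.0607]
ang 44.4 rawh [0.276  0.0527]
plat -0.001
block 0.027 -0.0605
```

Emit:
apply_moves([
  [0,0.06,-0.95,7],
  [0,0.2,-1.75,13],
  [0,0.2,-1.75,13],
])

```text
clock: 14.05
eef_pos: [0.5141, 0.048, 0.1588]
ee_rot: [0.593, 0.383, 0.591, -0.391]
contact_force: [1.3, -2.9, 0.1]
grip_width: 0.0202
```

Emit:
apply_moves([
  [0,0.06,-0.95,7],
  [0,0.15,-1.5,11],
  [0,0.15,-1.5,11],
])

```text
clock: 14.35
eef_pos: [0.5096, 0.0621, 0.1586]
ee_rot: [0.555, 0.436, 0.552, -0.445]
contact_force: [-0.8, -3.9, 1.5]
grip_width: 0.0199
```

```bash
python3 - <<'E'
from h import *
grip(17);look('w10')
E
```

```text
t 14.35 shk [-0.0758 -0.0374  0.0536] psi -77.0 j6 76.0 F [-0.77 -3.86  1.52] w 0.0199
move cm [ 0.06 -0.03 -0.12] twist 0.6
hub [ 0.0003 -0.0134  0.0606]
ang 21.1 rawh [0.2759 0.0529]
plat -0.001
block 0.027 -0.0603
```

Emit:
apply_moves([
  [0,0.04,-0.75,5.5],
  [0,0.12,-1.35,10],
  [0,0.12,-1.35,10],
])

```text
clock: 14.7
eef_pos: [0.5079, 0.0751, 0.1584]
ee_rot: [0.516, 0.481, 0.512, -0.49]
contact_force: [-1.6, -2.7, 1.9]
grip_width: 0.0202
```

Emit:
apply_moves([
  [0,0.04,-0.75,5.5],
  [0,0.06,-1.0,7.5],
  [0,0.06,-1.0,7.5],
])

```text
clock: 15.0
eef_pos: [0.5081, 0.0848, 0.1582]
ee_rot: [-0.485, -0.513, -0.48, 0.521]
contact_force: [-2.0, -3.0, 1.8]
grip_width: 0.0202
```

```bash
python3 - <<'E'
from h import *
grip(0);look('w11')
E
```

```text
t 15.0 shk [-0.0792 -0.0149  0.0532] psi -93.9 j6 95.0 F [-1.96 -2.96  1.82] w 0.0202
move cm [ 0.02 -0.07 -0.19] twist 0.7
hub [ 0.0003 -0.0134  0.0607]
ang 4.3 rawh [0.2729 0.0532]
plat -0.001
block 0.0269 -0.0602
```

Emit:
apply_moves([
  [0,0,0,0],
  [0,0,0,0],
  [0,0,0,0],
], hand=0, newtons=30)

```text
clock: 15.35
eef_pos: [0.508, 0.0845, 0.1583]
ee_rot: [-0.485, -0.512, -0.481, 0.521]
contact_force: [-3.1, -3.9, 2.7]
grip_width: 0.0125
```

```bash
cat >> h.py <<'E'
def tang():
    st,R=tool();p=W2S(st['eef_pos']);print('tool ang',np.degrees(np.arctan2(-(p[1]+.0135),-p[0])).round(2),'r',np.hypot(p[0],p[1]+.0135).round(4))
E
python3 - <<'E'
from h import *
grip(0);tang();look('w12')
E
```

```text
t 15.35 shk [-0.0793 -0.0152  0.0533] psi -93.8 j6 95.0 F [-3.14 -3.92  2.66] w 0.0125
move cm [ 0.02 -0.07 -0.22] twist 0.8
tool ang 1.21 r 0.0793
hub [ 0.0002 -0.0134  0.0606]
ang 2.1 rawh [0.2747 0.0531]
plat -0.001
block 0.027 -0.0603
```

Emit:
apply_moves([
  [-0.5,0,0,0],
  [-1.1,0,0,0],
  [-1.1,0,0,0],
  [-1.1,0.08,1.1,-8],
  [-1.1,0.31,2.18,-16],
  [-1.1,0.68,3.21,-24],
  [-1.1,1.2,4.19,-32],
  [-1.1,1.85,5.08,-40],
  [-1.1,2.61,5.87,-48],
  [-1.1,3.48,6.55,-56],
])

```text
clock: 16.4
eef_pos: [0.5388, 0.017, 0.1693]
ee_rot: [0.669, 0.223, 0.67, -0.232]
contact_force: [5.6, 1.9, -10.4]
grip_width: 0.0122
```

```bash
python3 - <<'E'
from h import *
grip(68.7,A=(0,-.0135),r=.079);tang();look('w13')
E
```

```text
t 16.4 shk [-0.0431 -0.08    0.0643] psi -37.5 j6 32.0 F [  5.63   1.87 -10.4 ] w 0.0122
move cm [1.13 0.2  1.59] twist -11.6
tool ang 57.06 r 0.0792
hub [ 0.0001 -0.0131  0.0684]
ang 58.7 rawh [0.2731 0.0605]
plat -0.001
block 0.027 -0.0605
```

Emit:
apply_moves([
  [0,0.1,0.9,-6],
  [0,0.2,1.6,-11.4],
  [0,0.2,1.6,-11.4],
  [0.4,0.2,1.6,-11.4],
  [0.8,0.2,1.6,-11.4],
  [1.1,0.2,1.6,-11.4],
  [1.1,0.2,1.6,-11.4],
])

```text
clock: 17.15
eef_pos: [0.5535, 0.0073, 0.1589]
ee_rot: [0.689, 0.152, 0.69, -0.162]
contact_force: [-7.0, -9.9, 9.1]
grip_width: 0.012
```

Emit:
apply_moves([
  [0,0,0,0],
  [0,0,0,0],
  [0,0,0,0],
], hand=2, newtons=60)

```text
clock: 17.45
eef_pos: [0.5535, 0.0076, 0.1591]
ee_rot: [0.689, 0.152, 0.689, -0.162]
contact_force: [-0.8, -0.1, -0.2]
grip_width: 0.0199
```

```bash
python3 - <<'E'
from h import *
grip(68.7,A=(0,-.0135),r=.079);tang();look('w14')
E
```

```text
t 17.45 shk [-0.0277 -0.0882  0.0541] psi -25.7 j6 19.0 F [-0.81 -0.08 -0.24] w 0.0199
move cm [ 0.11  0.07 -0.13] twist 0.2
tool ang 69.65 r 0.0797
hub [ 0.0001 -0.0131  0.0607]
ang 71.6 rawh [0.2785 0.0524]
plat -0.001
block 0.027 -0.0604
```

Emit:
apply_moves([
  [0,0.1,-0.95,7],
  [0,0.27,-1.89,14],
  [0,0.27,-1.89,14],
])

```text
clock: 17.8
eef_pos: [0.5375, 0.0183, 0.1591]
ee_rot: [0.666, 0.236, 0.664, -0.246]
contact_force: [1.9, -4.5, -0.4]
grip_width: 0.0203
```

Emit:
apply_moves([
  [0,0.05,-0.7,5],
  [0,0.12,-1.37,10],
  [0,0.12,-1.37,10],
])

```text
clock: 18.1
eef_pos: [0.528, 0.0275, 0.159]
ee_rot: [0.643, 0.293, 0.64, -0.303]
contact_force: [3.9, -7.7, -2.4]
grip_width: 0.0203
```

```bash
cat >> h.py <<'E'
def ft():
    for i in range(1):
        st,R=tool();f=R.T@np.array(st['contact_force']);print('tool F',f.round(2),'(z=tangential)')
E
python3 - <<'E'
from h import *
grip(45,A=(0,-.0135),r=.079);tang();ft();look('w15')
E
```

```text
t 18.1 shk [-0.0548 -0.0703  0.054 ] psi -49.8 j6 45.0 F [ 3.9  -7.66 -2.43] w 0.0203
move cm [ 0.1  -0.01 -0.15] twist -0.2
tool ang 46.07 r 0.0789
tool F [ 2.54 -1.94  8.35] (z=tangential)
hub [ 0.0002 -0.0132  0.0607]
ang 50.8 rawh [0.2741 0.0528]
plat -0.001
block 0.027 -0.0605
```

Emit:
apply_moves([
  [0,0.01,-0.28,2],
  [0,0.03,-0.55,4],
  [0,0.03,-0.55,4],
  [0,0.03,-0.55,4],
])

```text
clock: 18.55
eef_pos: [0.5254, 0.0308, 0.1589]
ee_rot: [0.634, 0.313, 0.629, -0.323]
contact_force: [4.8, -9.8, -2.8]
grip_width: 0.0201
```

```bash
python3 - <<'E'
from h import *
info();tang();ft();look('w16')
E
```

```text
t 18.55 shk [-0.0576 -0.0673  0.0539] psi -53.5 j6 49.0 F [ 4.82 -9.76 -2.82] w 0.0201
tool ang 43.05 r 0.0788
tool F [ 2.98 -1.91 10.68] (z=tangential)
hub [ 0.0003 -0.0132  0.0607]
ang 47.9 rawh [0.2754 0.0527]
plat -0.001
block 0.0269 -0.0605
```

Emit:
apply_moves([
  [0,0.01,-0.2,1.5],
  [0,0.02,-0.4,3],
  [0,0.02,-0.48,3.5],
  [0,0.02,-0.48,3.5],
])

```text
clock: 19.0
eef_pos: [0.5234, 0.0336, 0.1588]
ee_rot: [0.625, 0.331, 0.619, -0.342]
contact_force: [5.7, -10.7, -3.4]
grip_width: 0.0201
```

```bash
python3 - <<'E'
from h import *
info();tang();ft();look('w17')
E
```

```text
t 19.0 shk [-0.0598 -0.0646  0.0538] psi -56.8 j6 53.0 F [  5.69 -10.68  -3.39] w 0.0201
tool ang 40.52 r 0.0787
tool F [ 3.59 -1.05 12.  ] (z=tangential)
hub [ 0.0003 -0.0133  0.0607]
ang 45.5 rawh [0.2776 0.0526]
plat -0.001
block 0.027 -0.0604
```

Emit:
apply_moves([
  [0,0,-0.12,1],
  [0,0,-0.25,1.8],
  [0,0,-0.25,1.8],
])

```text
clock: 19.35
eef_pos: [0.5228, 0.0346, 0.1587]
ee_rot: [0.621, 0.339, 0.613, -0.351]
contact_force: [6.1, -11.2, -3.3]
grip_width: 0.0201
```

```bash
python3 - <<'E'
from h import *
tang();ft()
E
```

```text
tool ang 39.68 r 0.0787
tool F [ 3.5  -0.63 12.73] (z=tangential)
```

Emit:
apply_moves([
  [0,0,0.25,-1.5],
  [0,0,0.5,-3],
  [0,0.02,0.75,-5],
  [0,0.02,0.75,-5],
])

```text
clock: 19.75
eef_pos: [0.5273, 0.0281, 0.1588]
ee_rot: [0.636, 0.311, 0.628, -0.323]
contact_force: [2.8, -2.0, -1.7]
grip_width: 0.0201
```

Emit:
apply_moves([
  [0,0,0,0],
  [0,0,0,0],
  [-2,0,0,0],
  [-5,0,0,0],
  [-8,-1,0,0],
  [-11,-4,0,0],
  [-12,-6,0,0],
  [-12,-6,0,0],
], hand=4)

```text
clock: 20.55
eef_pos: [0.4782, -0.0062, 0.2817]
ee_rot: [0.637, 0.311, 0.627, -0.323]
contact_force: [1.0, 0.6, -0.4]
grip_width: 0.04
```

```bash
python3 - <<'E'
from h import *
info();look('w18')
s=snapshot('scene');save(s,'s18')
a=cv2.imread('pics/w18.png');b=cv2.resize(cv2.imread('pics/s18.png')[120:290,170:400],(520,384));cv2.imwrite('pics/c18.png',cv2.resize(np.hstack([a,b]),(800,298)))
E
```

```text
t 20.55 shk [-0.1016 -0.1079  0.1767] psi -53.3 j6 44.0 F [ 0.98  0.56 -0.44] w 0.04
hub [-0.0075 -0.0206  0.0605]
ang 52.9 rawh [0.2765 0.0526]
plat -0.001
block 0.027 -0.0607
```

View pics/c18.png

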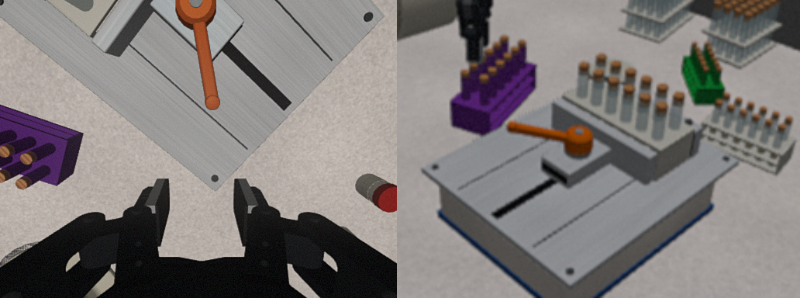

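The combined view shows the lever free and down, at left (197,10)→(212,100). The rack is tight between jaw bar and stop, with tubes upright, at right (630,95). The gripper touches nothing.

```bash
python3 -c "
from plant import *
print(job_done())"
```

```text
the job is handed in; nothing more can be done
None
```

The rack is clamped and the job is handed in, at about 20.5 s on the robot's clock. The robot is clear of everything.

- **Jaw:** I slid it about 15 mm until it stopped hard. The contact force on the final press was about 21 N. The depth images agree that the rack is closed against the stop bar, but I inferred that from positions good to a few millimetres. I had no direct view of the gap.
- **Lever:** It took three clockwise strokes with two lift-and-swing-backs. The first drop landed tooth on tooth, with the hub about 6 mm high. It dropped home as the next stroke began.
- **Tightness:** The thread bit on the third stroke. The last force on the handle, measured before release, was 12.7 N; readings scatter by about 1 N.
- **After release:** The hub is fully home at 60.5 mm, against about 60.6 mm when seated. The jaw's back has not moved beyond measuring error. The tubes stand upright, and nothing in the final views looks disturbed, though only one of the two pots shows in them.

One reading disagreed: by my angle count the screw had turned about 2.0 rad before it bit, against the 1.0 to 1.8 rad stated. I put that down to the first drop landing on a different serration than I assumed, and went by the measured force instead.

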